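Pop the push-catch lid of the test-kit box and swing it wide open

ROBOT

A 6-joint arm with a two-finger parallel gripper is mounted at the origin on the work surface. World frame = base frame: x ahead of the robot, y to its left, z up, the work surface at z = 0. Lengths are in m, angles in rad, forces in N, time in s.
With the tool pointing down it reaches from about 0.325 to 0.775 m from the base axis. Payload 5.5 kg.
Tool frame: the origin (TCP) lies midway between the tips of the shut fingers; the grasp point (between the pads) lies 19 mm behind it; x points along the fingers, y is the direction in which the jaws open and shut, and the axes are right-handed (so a half turn about x gives the same grasp; the last joint's range is limited). The gripper opens to 88 mm and grips with 3 to 60 N. Pads are 20 mm wide; open, the fingers measure 115 mm over their backs; the gripper's body (75 mm by 178 mm) begins 61 mm behind the grasp point.
Start: joints at [-1.286, 0.091, 1.231, -0, 1.82, -0.057], TCP at [0.201, -0.565, 0.223] pointing down, gripper open.
Joint ranges: [-2.87, 2.87], [-0.86, 2.18], [0.17, 2.46], [-1.51, 4.65], [0.06, 2.69], [-2.65, 2.65]. Speed limits (rad/s): [2.57, 2.57, 3.01, 3.14, 3.14, 3.14].

INTERFACE

Orientations are given as a 3x3 rotation matrix whose columns are the frame's x, y, z axes.
In Python, from cell import manip gives the robot as it stands.
- The arm moves only by the shell command python3 -m inch 'ROWS' [FORCE]. ROWS is JSON, one flat list of numbers, 7 for each row, row after row: the shift along the tool's x, y, z each as a share of 0.2 m, from -1 to 1, then the turn, a rotation vector about the tool's x, y, z each as a share of 60 degrees, from -1 to 1, then the closure, from -1 (fully open) to 1 (shut). In form: [tx, ty, tz, ax, ay, az, gripper, tx, ty, tz, ax, ay, az, gripper, ...]. A call has 1 to 10 rows; each row shifts and turns the commanded pose from where the row before left it, along the tool's axes as they then stand; what a row does not reach is not made up. A row lasts 1/12 s, in which the tool goes at most 41.7 mm and 7.16 degrees, less where a joint would pass 70% of its speed; a pose out of reach is approached as far as the arm can. A call with a number of a shift or a turn outside -1 to 1 is refused whole. A call with a gripper value outside its range is refused whole. The fingers move at their own pace and stop on an object; FORCE is the grip in N (left out, the last holds). Time passes only in rows, so rows that do not move let the fingers close. It gives the time, the measured TCP pose, the force and the opening at its end, in the units of the state.
- manip.observe(): the state, without advancing time (a new reading comes with each control period).
- manip.get_image(name): name is "side" or "top"; returns the picture (400x640x3 uint8, blue, green, red); there is no depth.
- manip.camera_params(name): a dict with "fx", "fy", "cx", "cy" (pixels), "xyz" and "rotation" of the camera in the world. Camera axes: x right, y down, z forward; pixel columns grow to the right and rows downward; lengths in m; the calibration is good to about 2 mm. A picture is of the moment at which its call begins. camera_params takes no time and is no camera call.
- manip.job_done(): hands the job in, once; it reports no verdict.
The state is a dict: "clock": time; "joint_pos": joint angles; "dq": joint speeds; "joint_efforts": joint torques, N m; "ee_pos": TCP position; "eef_rot": TCP orientation; "ft_force": force on the tool from outside, world axes, zero at the start; "moment": the same for the moment, N m; "grip_width": finger opening in m.
Only numpy, scipy, OpenCV 4.12 (cv2) and the standard library are available. Lean on these libraries where they do the work, as an engineer would, in place of code of your own. Each camera call takes 0.05 s, during which the arm holds its last target.

TASK

Press down on the front edge of the green lid of the water-test box, at its round steel mark, until the push catch lets go and the lid springs ajar. Then push its raised front edge up and back until the green lid stands wide open, at least upright, and stays there. Leave the white-lidded box shut, and do not pick up or knock about any of the other things on the shelf.

Things in the scene. Friction and masses are not known exactly. Their poses are not given: they have to be found in the camera images.
- kit_lid (a joint): hinge of the green lid (rad): 0 = shut, negative = pressed in (stop at -0.072), about 0.69 = sprung ajar, 1.57 = upright, 1.75 = stop, leaning back. Pressing the steel mark down 3 to 5 mm (about 5 N; stop at 5 mm) trips the catch; let up, the lid rises by itself to 0.69. From there its hinge is stiff and it stays where it is left (1 to 2 N at the edge moves it)
- kit_press (a point): centre of the round steel mark (18 mm across) on top of the green lid, 15 mm behind the middle of its front edge; moves with the lid. x axis points from the front edge to the hinge, y along the hinge, z out of the lid's top. With the lid shut this point lies 72 mm above the shelf
- kit_edge (a point): middle of the green lid's front edge, on its underside; moves with the lid, to 56 mm above the hinge line when ajar. The lid is a flat panel 88 mm from hinge to front edge, 108 mm wide, 8 mm thick, no handle. Its box, grey and fixed to the shelf, is 100 (front to back) x 120 x 65 mm high; the shut lid lies between the 4 mm walls, its top 7 mm above their rim
- kit_hinge (a point): middle of the green lid's hinge line, at the lid's underside, 64 mm above the shelf, along the box's far side; fixed to the box: x axis points from the box's front to its back (away from the robot, turned by at most 0.45 rad either way), y along the hinge, z up
- food_lid (a joint): hinge of the white lid of the other box, same build and sizes and also with a push catch (rad, 0 = shut): leave it shut
- food_press (a point): centre of the round steel mark on top of the white lid of the other box, 72 mm above the shelf: not to be pressed
- diffuser: glass CO2 diffuser, 46 mm across, 66 mm tall, loose on the turntable (a white platter 210 mm across whose top is 24 mm above the shelf); origin at its underside
- counter: bubble counter with white ceramic base, 48 mm across, 71 mm tall, loose on the turntable; origin at its underside
- holder: stainless steel pipette holder, 44 mm across, 70 mm tall, its pipettes reaching 121 mm, loose on the turntable; origin at its underside
- checker: clear acrylic drop checker, 44 mm across, 56 mm tall, loose on the turntable; origin at its underside
- ornament: blue plastic castle ornament, 50 x 36 mm, 62 mm tall, loose on the shelf; origin at its underside
- jar: jar with orange cap, 60 mm across, 80 mm tall, loose on the shelf; origin at its underside

How it is judged:
By the outcome, as a careful person would: the job done as asked, in the order asked, and still so for the second after the job is handed in, with the robot touching nothing.
It also fails if it takes over 38 s, if anything falls off the work surface, if the arm or the gripper's body presses on something with over 40 N, if the wrist force passes 120 N, or if a joint passes its speed limit or range.

## Working session

There is one attempt and no reset: what is moved stays moved. The work goes in short steps, Python scripts to look and compute and a shell command to move; the robot and the scene stay as the last step left them, time stands still between calls to the robot, and variables do not carry over. Pictures are saved under pics/ and viewed, and the job is handed in when it is done.

```bash
mkdir -p pics; ls; python3 - <<'E'
from cell import manip
import cv2
for n in("side","top"):
    cv2.imwrite(f"pics/{n}0.png",manip.get_image(n)); print(n,manip.camera_params(n))
print(manip.observe())
E
```

```text
pics
side {'fx': 367.47026270333134, 'fy': 367.47026270333134, 'cx': 325.95583758077254, 'cy': 206.03405898557023, 'xyz': array([0.22122646, 0.68544991, 0.77600461]), 'rotation': array([[-0.88397487, -0.31695224,  0.34370003],
       [-0.46745907,  0.61236809, -0.6375636 ],
       [-0.00839372, -0.72425589, -0.6894802 ]])}
top {'fx': 433.5048224104688, 'fy': 433.5048224104688, 'cx': 319.724035166006, 'cy': 195.17602714161953, 'xyz': array([0.33093109, 0.03584689, 1.39518963]), 'rotation': array([[ 0.02693252, -0.9844573 ,  0.1735467 ],
       [-0.99943718, -0.0299915 , -0.01502759],
       [ 0.01999895, -0.1730443 , -0.98471098]])}
{'clock': 0.1, 'joint_pos': array([-1.28570439e+00,  9.17856193e-02,  1.23178114e+00,  4.69416548e-05,
        1.81980141e+00, -5.67381904e-02]), 'dq': array([-6.38976374e-04, -5.32572639e-04, -1.53995973e-03, -2.36770067e-03,
       -4.35218782e-04, -8.99813709e-05]), 'joint_efforts': array([ 4.01448066e-03, -4.47856987e+01, -4.07570887e+01,  7.01809698e-02,
        2.84252933e-02, -9.93156686e-05]), 'ee_pos': array([ 0.20104227, -0.56502722,  0.22160988]), 'eef_rot': array([[-4.55697924e-04,  3.35222354e-01, -9.42138931e-01],
       [ 1.71664121e-03, -9.42137379e-01, -3.35222632e-01],
       [-9.99998423e-01, -1.77007477e-03, -1.46126459e-04]]), 'ft_force': array([ 0.01174059, -0.92913163,  0.78902875]), 'moment': array([ 0.05850672,  0.03357127, -0.0237182 ]), 'grip_width': 0.08769798540830324}
```

View pics/side0.png

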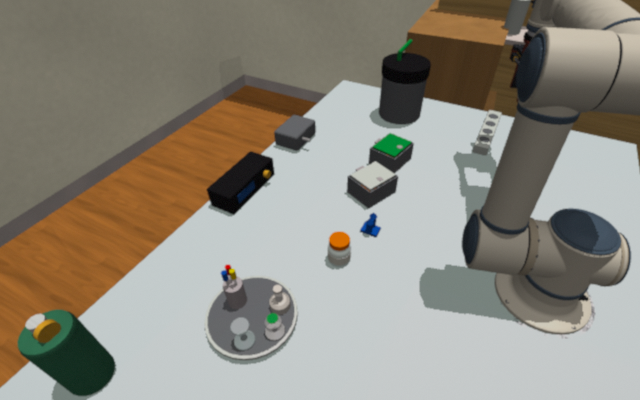

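View pics/top0.png

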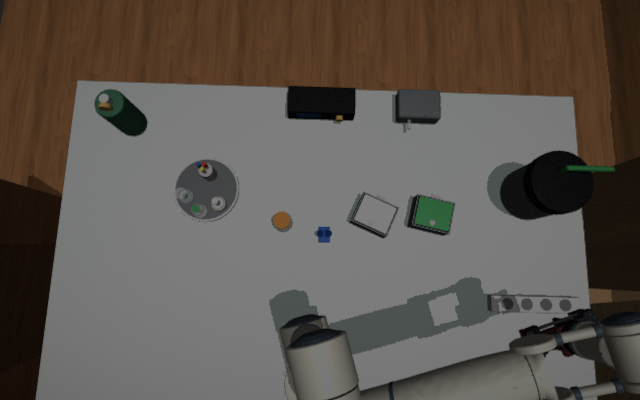

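The side view shows the green lid at about (392,147) and the white one at (375,177). In the top view the green lid is at (433,214), with its mark near (432,224), and the white lid is at (375,214). I'll zoom in and measure.

```bash
cat > h.py <<'E'
import numpy as np,cv2
from cell import manip
def ray(n,u,v):
    c=manip.camera_params(n);R=np.array(c['rotation'])
    return np.array(c['xyz']),R@np.array([(u-c['cx'])/c['fx'],(v-c['cy'])/c['fy'],1])
def at(n,u,v,z):
    o,d=ray(n,u,v); return o+d*(z-o[2])/d[2]
def proj(n,p):
    c=manip.camera_params(n); q=np.array(c['rotation']).T@(np.array(p)-c['xyz'])
    return np.array([c['fx']*q[0]/q[2]+c['cx'],c['fy']*q[1]/q[2]+c['cy']])
E
python3 - <<'E'
from h import *
t=cv2.imread('pics/top0.png');s=cv2.imread('pics/side0.png')
a=cv2.resize(t[175:250,340:465],None,fx=6,fy=6,interpolation=cv2.INTER_CUBIC)
b=cv2.resize(s[120:215,335:435],None,fx=6,fy=6,interpolation=cv2.INTER_CUBIC)
cv2.imwrite('pics/ta.png',a);cv2.imwrite('pics/sa.png',b)
for n,im,(x0,x1,y0,y1) in(("top",t,(395,470,180,245)),("side",s,(360,420,125,180))):
    hsv=cv2.cvtColor(im,cv2.COLOR_BGR2HSV)
    m=cv2.inRange(hsv,(45,120,60),(75,255,255)); mm=np.zeros_like(m);mm[y0:y1,x0:x1]=m[y0:y1,x0:x1]
    pts=cv2.findNonZero(mm); h=cv2.convexHull(pts); q=cv2.minAreaRect(pts)
    c=cv2.approxPolyDP(h,4,True)[:,0]
    print(n,len(pts),q)
    for p in c: print(p,at(n,*p,.072).round(4))
E
```

```text
top 907 ((433.5908203125, 213.62179565429688), (35.66716766357422, 27.382429122924805), 13.495734214782715)
[452 204] [ 0.5488 -0.3961  0.072 ]
[448 230] [ 0.4675 -0.3816  0.072 ]
[415 223] [ 0.4861 -0.2799  0.072 ]
[420 197] [ 0.5679 -0.2965  0.072 ]
side 471 ((391.6606750488281, 144.63278198242188), (32.2945442199707, 20.5562801361084), 23.629377365112305)
[410 142] [ 0.4663 -0.3748  0.072 ]
[395 156] [ 0.4836 -0.2756  0.072 ]
[373 147] [ 0.5663 -0.2902  0.072 ]
[389 134] [ 0.5472 -0.389   0.072 ]
```

View pics/ta.png

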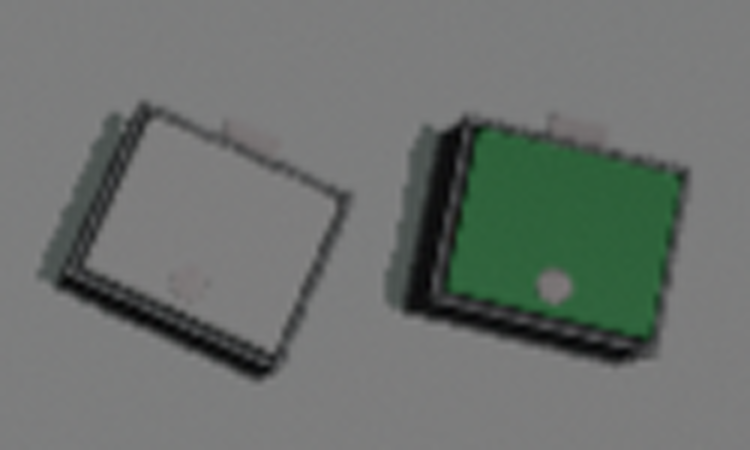

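View pics/sa.png

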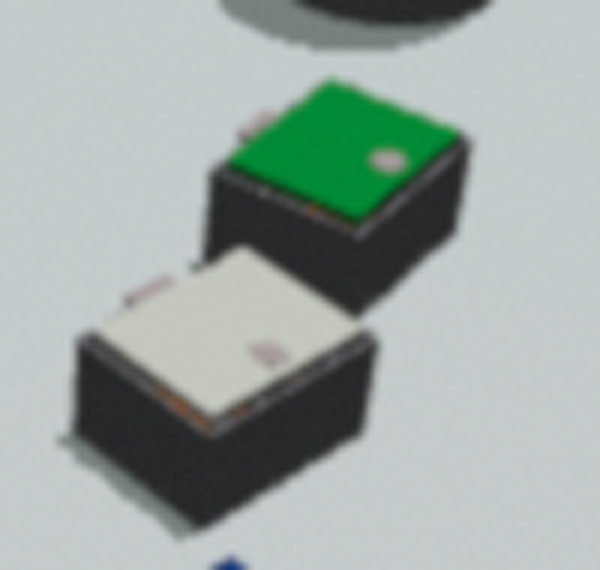

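```bash
python3 - <<'E'
from h import *
print(at("top",432.1,222.4,.072),at("side",399.3,146.3,.072))
cs=[]
T=np.array([[452,204],[448,230],[415,223],[420,197]],float)
P=np.array([at("top",*p,.072) for p in T]);S=np.array([at("side",*p,.072) for p in [(410,142),(395,156),(373,147),(389,134)]])[[3,0,1,2]]
for Q in(P,S):
    x=(Q[0]-Q[1]+Q[3]-Q[2]);y=Q[2]-Q[1]+Q[3]-Q[0]
    print(Q.mean(0),np.arctan2(x[1],x[0]),np.arctan2(-y[0],y[1]),np.linalg.norm(x)/2,np.linalg.norm(y)/2)
for w,(u,v) in (("white",(340+188/6-.4,175+283/6-.4)),):print(w,at("top",u,v,.072))
E
```

```text
[ 0.48952339 -0.33288458  0.072     ] [ 0.48983662 -0.33405903  0.072     ]
[ 0.51757097 -0.33852449  0.072     ] -0.18800647908229873 -0.185234176033496 0.08301473148346396 0.10237770159491999
[ 0.51584144 -0.33240877  0.072     ] -0.17436378727922308 -0.1816687410071255 0.08307270785432906 0.10062639497750567
white [ 0.48596572 -0.14395546  0.072     ]
```

```bash
cat >> h.py <<'E'
yaw=-0.183
ex=np.array([np.cos(yaw),np.sin(yaw),0]);ey=np.array([-np.sin(yaw),np.cos(yaw),0])
press=np.array([.4897,-.3335,.072]);hinge=press+73*.001*ex;hinge[2]=.064
Rg=np.c_[[0,0,-1],-ey,np.cross([0,0,-1],-ey)]
def go(target):
    from scipy.spatial.transform import Rotation as Ro
    s=manip.observe();R=np.array(s['eef_rot']);d=R.T@(np.array(target)-s['ee_pos'])
    print('t',s['clock'],'pos',s['ee_pos'].round(4),'F',s['ft_force'].round(2))
    print('shift share',(d/.2).round(4),'turn share',(np.degrees(Ro.from_matrix(R.T@Rg).as_rotvec())/60).round(4))
E
python3 - <<'E'
from h import *
print(hinge,Rg.round(3))
for p in((488,185),(540,215),(515,215)):print(at("top",*p,0))
print('cupbase side',at("side",400,118,0), 'rack',at("top",535,303,0),at("side",483,150,0))
go(press+[0,0,.15])
E
```

```text
[ 0.56148106 -0.34678456  0.064     ] [[ 0.    -0.182 -0.983]
 [ 0.    -0.983  0.182]
 [-1.    -0.     0.   ]]
[ 0.62794237 -0.54105303  0.        ]
[ 0.5328872  -0.70862537  0.        ]
[ 0.53044732 -0.62599836  0.        ]
cupbase side [ 0.58326778 -0.6314069   0.        ] rack [ 0.25151048 -0.67530724  0.        ] [ 0.2402065  -0.55417484  0.        ]
t 0.1 pos [ 0.201  -0.565   0.2216] F [ 0.01 -0.93  0.79]
shift share [-6.0000e-04 -6.0680e-01 -1.7478e+00] turn share [5.012e-01 3.000e-04 1.700e-03]
```

```bash
python3 -m inch '[0,-0.03,-0.09,0,0,0,1, 0,-0.034,-0.1,0,0,0,1, 0,-0.034,-0.1,0,0,0,1, 0,-0.034,-0.1,0,0,0,1, 0,-0.034,-0.1,0,0,0,1, 0,-0.034,-0.1,0,0,0,1, 0,-0.034,-0.1,0,0,0,1, 0,-0.034,-0.1,0,0,0,1, 0,-0.034,-0.1,0,0,0,1, 0,-0.034,-0.1,0,0,0,1]' 20
python3 -m inch '[0,-0.034,-0.1,0,0,0,1, 0,-0.034,-0.1,0,0,0,1, 0,-0.034,-0.1,0,0,0,1, 0,-0.034,-0.1,0,0,0,1, 0,-0.034,-0.1,0,0,0,1, 0,-0.034,-0.1,0,0,0,1, 0,-0.03,-0.06,0.1,0,0,1, 0,0,0,0.1,0,0,1, 0,0,0,0.1,0,0,1, 0,0,0,0.1,0,0,1]'
python3 -m inch '[0,0,0,0.1,0,0,1, 0,0,0,0,0,0,1, 0,0,0,0,0,0,1]'
python3 -c "
from h import *
go(press+[0,0,.03]);print(manip.observe()['grip_width'])"
```

```text
clock: 0.93
ee_pos: [0.3658, -0.4347, 0.222]
eef_rot: [[-0.001, 0.335, -0.942], [0.001, -0.942, -0.335], [-1.0, -0.001, 0.0]]
ft_force: [-0.0, -0.5, -0.5]
grip_width: 0.0245
clock: 1.77
ee_pos: [0.474, -0.3468, 0.2219]
eef_rot: [[-0.001, -0.081, -0.997], [0.001, -0.997, 0.081], [-1.0, -0.001, 0.001]]
ft_force: [-0.7, 0.7, -0.1]
grip_width: 0.0006
clock: 2.02
ee_pos: [0.4737, -0.3472, 0.2221]
eef_rot: [[-0.001, -0.178, -0.984], [0.001, -0.984, 0.178], [-1.0, -0.0, 0.001]]
ft_force: [0.8, -1.2, -0.6]
grip_width: 0.0005
t 2.0167 pos [ 0.4737 -0.3472  0.2221] F [ 0.8  -1.19 -0.59]
shift share [ 0.6007 -0.0813 -0.067 ] turn share [0.0041 0.0007 0.0004]
0.0004977846498867904
```

```bash
python3 -m inch '[0,-0.04,-0.034,0,0,0,1, 0,-0.041,-0.033,0,0,0,1, 0.1,0,0,0,0,0,1, 0.1,0,0,0,0,0,1, 0.1,0,0,0,0,0,1, 0.1,0,0,0,0,0,1, 0.1,0,0,0,0,0,1, 0.1,0,0,0,0,0,1, 0,0,0,0,0,0,1, 0,0,0,0,0,0,1]'
python3 -c "
from h import *
go(press+[0,0,.005]);
for n in('top','side'):
  i=manip.get_image(n);u,v=proj(n,press).astype(int);cv2.imwrite(f'pics/{n}1.png',cv2.resize(i[v-40:v+40,u-50:u+50],None,fx=6,fy=6,interpolation=2))"
```

```text
clock: 2.85
ee_pos: [0.4899, -0.3326, 0.1015]
eef_rot: [[-0.002, -0.179, -0.984], [0.002, -0.984, 0.179], [-1.0, -0.002, 0.002]]
ft_force: [0.1, 0.1, 0.8]
grip_width: 0.0004
t 2.85 pos [ 0.4899 -0.3326  0.1015] F [0.09 0.1  0.8 ]
shift share [ 0.1225  0.0046 -0.    ] turn share [0.0027 0.0023 0.0015]
```

View pics/side1.png

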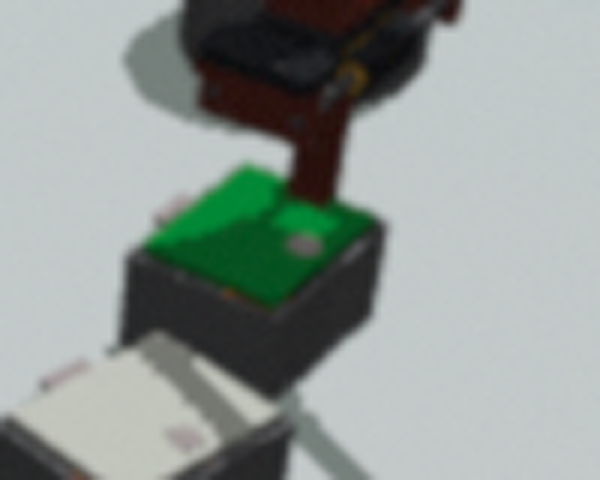

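The fingertips hang directly over the mark, at about (305,200) in the crop, with the mark at (305,243). That fits the 30 mm gap, so I'll press.

```bash
python3 -m inch '[0.04,0,0,0,0,0,1, 0.04,0,0,0,0,0,1, 0.04,0,0,0,0,0,1, 0,0,0,0,0,0,1, 0,0,0,0,0,0,1]'
python3 -m inch '[0.01,0,0,0,0,0,1, 0.01,0,0,0,0,0,1, 0.01,0,0,0,0,0,1, 0,0,0,0,0,0,1]'
```

```text
clock: 3.37
ee_pos: [0.4894, -0.3335, 0.0776]
eef_rot: [[-0.001, -0.181, -0.984], [0.001, -0.984, 0.181], [-1.0, -0.001, 0.002]]
ft_force: [0.1, 0.2, 0.4]
grip_width: 0.0005
clock: 3.7
ee_pos: [0.49, -0.3339, 0.0726]
eef_rot: [[0.0, -0.181, -0.984], [-0.0, -0.984, 0.181], [-1.0, 0.0, -0.0]]
ft_force: [-0.5, 0.1, 0.5]
grip_width: 0.0004
```

```bash
python3 -m inch '[0.008,0,0,0,0,0,1, 0.008,0,0,0,0,0,1, 0,0,0,0,0,0,1]'
python3 -m inch '[0.005,0,0,0,0,0,1, 0,0,0,0,0,0,1]'
```

```text
clock: 3.95
ee_pos: [0.4899, -0.3339, 0.0698]
eef_rot: [[0.0, -0.181, -0.984], [-0.0, -0.984, 0.181], [-1.0, 0.0, -0.0]]
ft_force: [-1.2, 0.3, 4.2]
grip_width: 0.0005
clock: 4.12
ee_pos: [0.4898, -0.3339, 0.0686]
eef_rot: [[-0.0, -0.181, -0.984], [-0.0, -0.984, 0.181], [-1.0, 0.0, 0.0]]
ft_force: [-1.7, 0.7, 4.2]
grip_width: 0.0003
```

```bash
python3 -m inch '[0.004,0,0,0,0,0,1, 0,0,0,0,0,0,1, 0,0,0,0,0,0,1]'
python3 -m inch '[-0.04,0,0,0,0,0,1, -0.06,0,0,0,0,0,1, -0.08,0,0,0,0,0,1, -0.1,0,0,0,0,0,1, -0.1,0,0,0,0,0,1, 0,0,0,0,0,0,1]'
python3 -c "
from h import *
i=manip.get_image('side');u,v=proj('side',press).astype(int);cv2.imwrite(f'pics/side2.png',cv2.resize(i[v-50:v+40,u-50:u+50],None,fx=6,fy=6,interpolation=2))"
```

```text
clock: 4.37
ee_pos: [0.4898, -0.3338, 0.0677]
eef_rot: [[-0.0, -0.181, -0.984], [-0.0, -0.984, 0.181], [-1.0, 0.0, 0.0]]
ft_force: [-2.8, -0.1, 4.7]
grip_width: 0.0002
clock: 4.87
ee_pos: [0.4917, -0.3349, 0.1494]
eef_rot: [[0.007, -0.181, -0.984], [-0.005, -0.984, 0.181], [-1.0, 0.003, -0.007]]
ft_force: [0.7, -0.6, 0.8]
grip_width: 0.0007
```

View pics/side2.png

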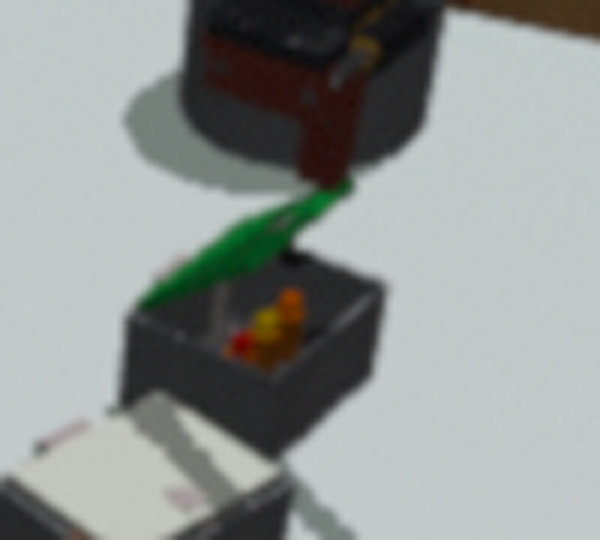

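The lid has sprung ajar. Its raised edge is at about (345,185) in the crop, and the fingers are above it. Next I move to the front and go down.

```bash
python3 -m inch '[-0.08,0,0.03,0,0,0,1, 0,0,0.09,0,0,0,1, 0,0,0.09,0,0,0,1, 0,0,0,0,0,0,1, 0.1,0,0,0,0,0,1, 0.1,0,0,0,0,0,1, 0.1,0,0,0,0,0,1, 0.03,0,0,0,0,0,1, 0,0,0,0,0,0,1]'
python3 -c "
from h import *
go(hinge-.068*ex)
i=manip.get_image('side');u,v=proj('side',press).astype(int);cv2.imwrite(f'pics/side3.png',cv2.resize(i[v-50:v+40,u-50:u+50],None,fx=6,fy=6,interpolation=2))"
```

```text
clock: 5.67
ee_pos: [0.4477, -0.3251, 0.0902]
eef_rot: [[-0.004, -0.181, -0.984], [0.004, -0.984, 0.181], [-1.0, -0.003, 0.005]]
ft_force: [0.5, -0.6, -1.1]
grip_width: 0.0003
t 5.6667 pos [ 0.4477 -0.3251  0.0902] F [ 0.52 -0.63 -1.13]
shift share [ 0.1297  0.0039 -0.2397] turn share [0.0012 0.0046 0.0028]
```

View pics/side3.png

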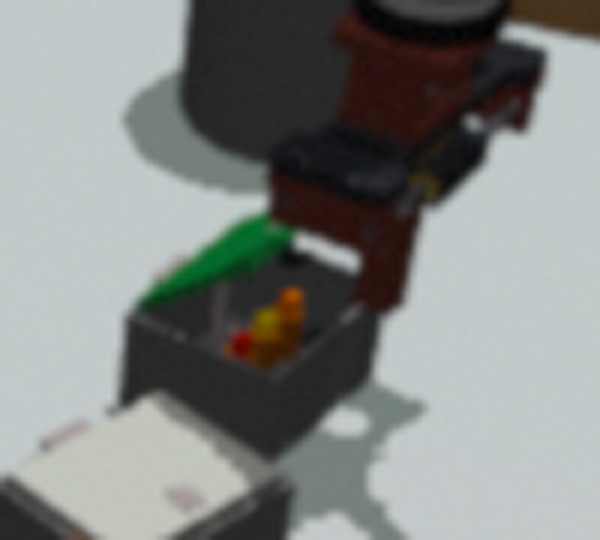

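```bash
python3 -m inch '[-0.01,0,-0.05,0,0,0,1, -0.01,0,-0.05,0,0,0,1, -0.01,0,-0.05,0,0,0,1, -0.01,0,-0.05,0,0,0,1, -0.01,0,-0.05,0,0,0,1, -0.02,0,-0.05,0,0,0,1, -0.02,0,-0.05,0,0,0,1, -0.02,0,-0.05,0,0,0,1, 0,0,0,0,0,0,1]'
python3 -c "
from h import *
go(hinge)
i=manip.get_image('side');u,v=proj('side',press).astype(int);cv2.imwrite(f'pics/side4.png',cv2.resize(i[v-60:v+40,u-50:u+50],None,fx=6,fy=6,interpolation=2))"
```

```text
clock: 6.47
ee_pos: [0.5287, -0.3445, 0.1351]
eef_rot: [[0.012, -0.183, -0.983], [-0.014, -0.983, 0.183], [-1.0, 0.012, -0.015]]
ft_force: [-20.4, 7.2, 57.9]
grip_width: 0.0005
t 6.4667 pos [ 0.5287 -0.3445  0.1351] F [-20.42   7.24  57.88]
shift share [ 0.3575 -0.0229 -0.1579] turn share [-0.0009 -0.014  -0.0112]
```

View pics/side4.png

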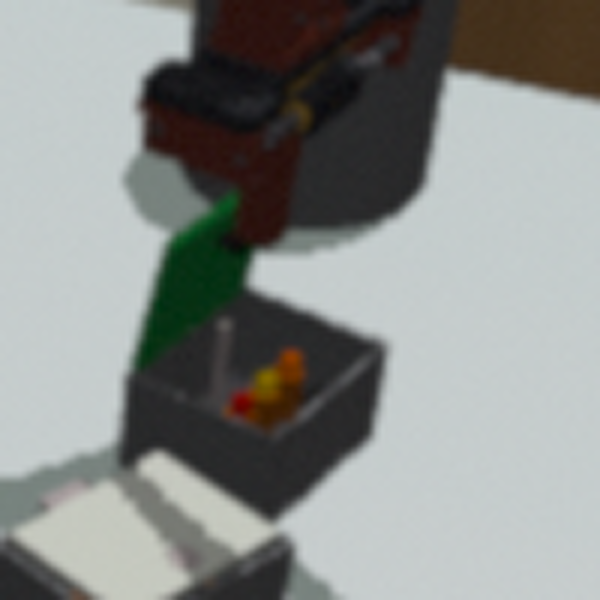

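The wrist reads 58 N upward. The lid edge is catching under the wide upper part of the fingers, so I'll lift to relieve it.

```bash
python3 -m inch '[-0.1,0,0.01,0,0,0,1, -0.1,0,0.01,0,0,0,1, 0,0,0,0,0,0,1, 0,0,0,0,0,0,1]'
python3 -c "
from h import *
go(hinge)
i=manip.get_image('side');u,v=proj('side',press).astype(int);cv2.imwrite(f'pics/side5.png',cv2.resize(i[v-60:v+40,u-50:u+50],None,fx=6,fy=6,interpolation=2))"
```

```text
clock: 6.85
ee_pos: [0.5244, -0.3406, 0.1581]
eef_rot: [[0.004, -0.181, -0.984], [-0.003, -0.984, 0.181], [-1.0, 0.002, -0.004]]
ft_force: [0.2, 0.3, 0.2]
grip_width: 0.0004
t 6.85 pos [ 0.5244 -0.3406  0.1581] F [0.21 0.28 0.21]
shift share [ 0.4714 -0.0039 -0.1857] turn share [ 0.0011 -0.0042 -0.0019]
```

View pics/side5.png

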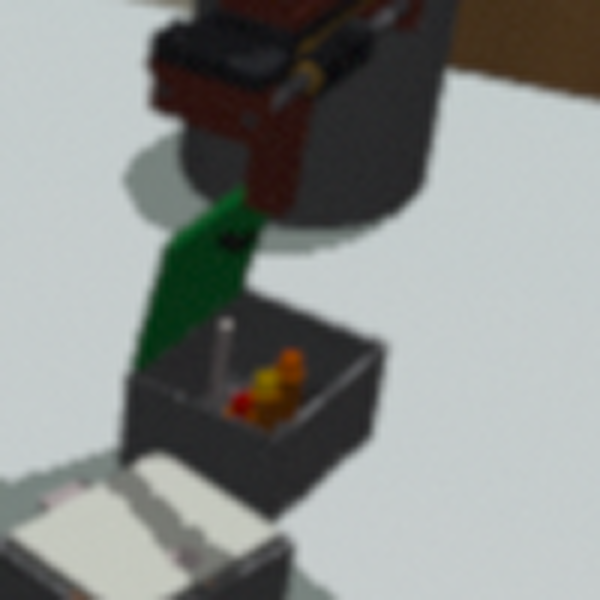

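The lift cleared the force. The picture shows a dark catch lug under the lid near the middle of its front edge, at about (235,240) in the crop, and the fingertip had lodged on it. I'll shift 32 mm sideways to push clear of it.

```bash
python3 -m inch '[0,0,0.06,0,0,0,1, 0,-0.08,0,0,0,0,1, 0,-0.08,0,0,0,0,1, 0,0,0,0,0,0,1, 0.08,0,0,0,0,0,1, 0.08,0,0,0,0,0,1, 0,0,0,0,0,0,1]'
python3 -c "
from h import *
go(hinge)
i=manip.get_image('side');u,v=proj('side',press).astype(int);cv2.imwrite(f'pics/side6.png',cv2.resize(i[v-60:v+40,u-50:u+50],None,fx=6,fy=6,interpolation=2))"
```

```text
clock: 7.48
ee_pos: [0.5164, -0.3045, 0.1192]
eef_rot: [[-0.005, -0.18, -0.984], [0.004, -0.984, 0.18], [-1.0, -0.003, 0.006]]
ft_force: [0.2, 0.1, -0.4]
grip_width: 0.0004
t 7.4833 pos [ 0.5164 -0.3045  0.1192] F [ 0.18  0.1  -0.43]
shift share [ 0.2741  0.1684 -0.2612] turn share [0.0024 0.0056 0.0024]
```

View pics/side6.png

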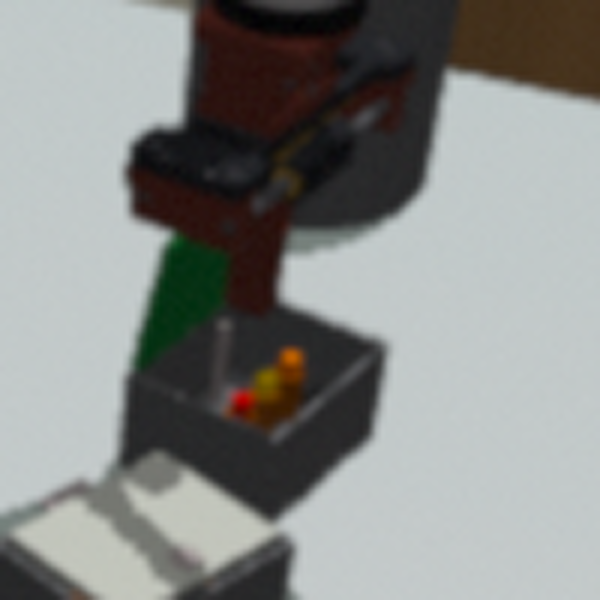

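```bash
python3 -m inch '[-0.01,0,-0.025,0,0,0,1, -0.01,0,-0.025,0,0,0,1, 0,0,-0.025,0,0,0,1, 0,0,-0.025,0,0,0,1, 0,0,-0.025,0,0,0,1]'
python3 -m inch '[0,0,-0.025,0,0,0,1, 0,0,-0.025,0,0,0,1, 0,0,0,0,0,0,1]'
python3 -c "
from h import *
go(hinge)
i=manip.get_image('side');u,v=proj('side',press).astype(int);cv2.imwrite(f'pics/side7.png',cv2.resize(i[v-60:v+40,u-50:u+50],None,fx=6,fy=6,interpolation=2))"
```

```text
clock: 7.95
ee_pos: [0.5428, -0.3111, 0.1284]
eef_rot: [[0.001, -0.181, -0.984], [-0.001, -0.984, 0.181], [-1.0, 0.0, -0.001]]
ft_force: [-0.9, 0.1, 0.7]
grip_width: 0.0007
clock: 8.2
ee_pos: [0.5525, -0.3127, 0.1274]
eef_rot: [[0.0, -0.181, -0.984], [0.0, -0.984, 0.181], [-1.0, -0.0, 0.0]]
ft_force: [0.1, -1.2, 0.5]
grip_width: 0.0006
t 8.2 pos [ 0.5525 -0.3127  0.1274] F [ 0.06 -1.2   0.52]
shift share [ 0.3167  0.1596 -0.0747] turn share [0.0014 0.     0.0002]
```

View pics/side7.png

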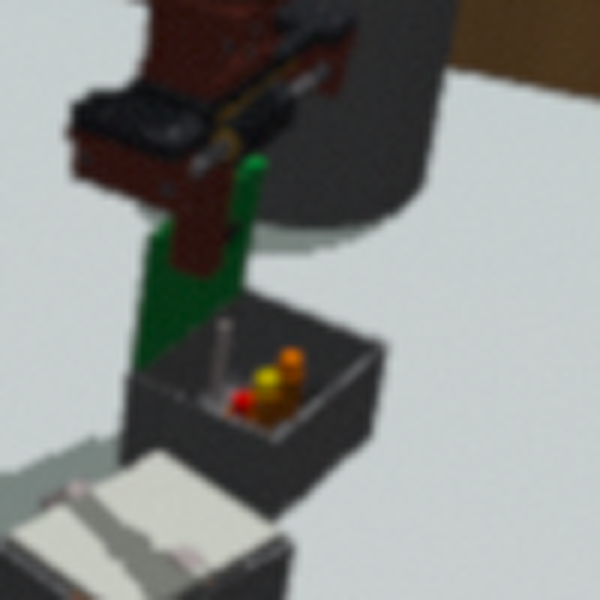

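The lid is nearly upright and the force is low. I'll push another 12 mm.

```bash
python3 -m inch '[0,0,-0.02,0,0,0,1, 0,0,-0.02,0,0,0,1, 0,0,-0.02,0,0,0,1, 0,0,0,0,0,0,1, 0,0,0,0,0,0,1]'
python3 -c "
from h import *
go(hinge)
i=manip.get_image('side');u,v=proj('side',press).astype(int);cv2.imwrite(f'pics/side8.png',cv2.resize(i[v-60:v+40,u-50:u+50],None,fx=6,fy=6,interpolation=2))"
```

```text
clock: 8.67
ee_pos: [0.5639, -0.3148, 0.1276]
eef_rot: [[0.0, -0.181, -0.984], [0.0, -0.984, 0.181], [-1.0, -0.0, -0.0]]
ft_force: [0.1, -0.4, 0.6]
grip_width: 0.0005
t 8.6667 pos [ 0.5639 -0.3148  0.1276] F [ 0.11 -0.36  0.57]
shift share [ 0.3178  0.1596 -0.0172] turn share [ 0.0013 -0.0001  0.0001]
```

View pics/side8.png

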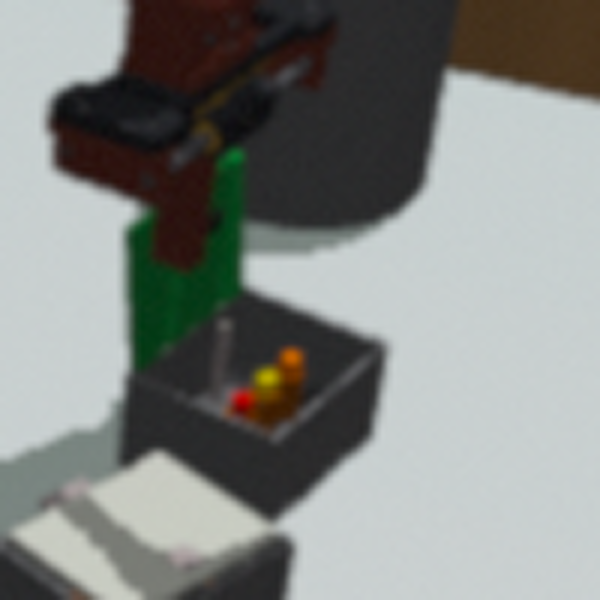

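```bash
python3 -m inch '[0,0,0.08,0,0,0,1, 0,0,0.12,0,0,0,1, 0,0,0.12,0,0,0,1, -0.1,0,0.1,0,0,0,1, -0.15,0,0.1,0,0,0,1, -0.15,0,0.1,0,0,0,1, -0.15,0,0.1,0,0,0,1, -0.1,0,0,0,0,0,1, 0,0,0,0,0,0,1]'
python3 - <<'E'
from h import *
for n in('top','side'):
  i=manip.get_image(n);cv2.imwrite(f'pics/{n}9full.png',i);u,v=proj(n,press).astype(int);y0=v-60;x0=u-50
  b=cv2.resize(i[y0:v+40,x0:u+50],None,fx=6,fy=6,interpolation=2)
  cols={1.5:(255,0,0),1.57:(0,255,255),1.66:(0,0,255),1.75:(255,0,255)}
  for th,c in cols.items():
    d=-np.cos(th)*ex+np.array([0,0,np.sin(th)])
    q=[hinge+s*.054*ey+r*d for s,r in((-1,0),(-1,.088),(1,.088),(1,0))]
    q=np.array([(proj(n,p)-[x0,y0]+.5)*6 for p in q]).astype(int)
    cv2.polylines(b,[q],False,c,1)
  cv2.imwrite(f'pics/{n}9.png',b)
print(manip.observe()['ee_pos'],manip.observe()['ft_force'])
E
```

```text
clock: 9.47
ee_pos: [0.4222, -0.2895, 0.2644]
eef_rot: [[0.008, -0.182, -0.983], [-0.007, -0.983, 0.182], [-1.0, 0.005, -0.009]]
ft_force: [1.0, -0.6, 1.5]
grip_width: 0.0005
[ 0.42213431 -0.28896148  0.25867163] [-0.6305815  -0.23410245 -1.28270817]
```

View pics/side9.png

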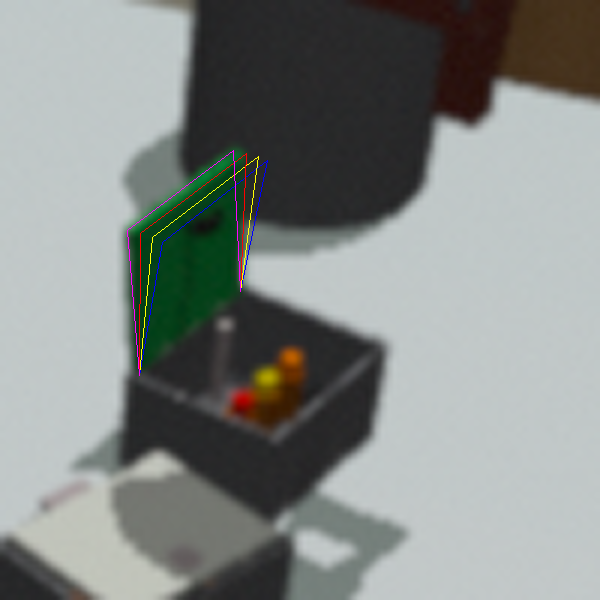

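View pics/top9.png

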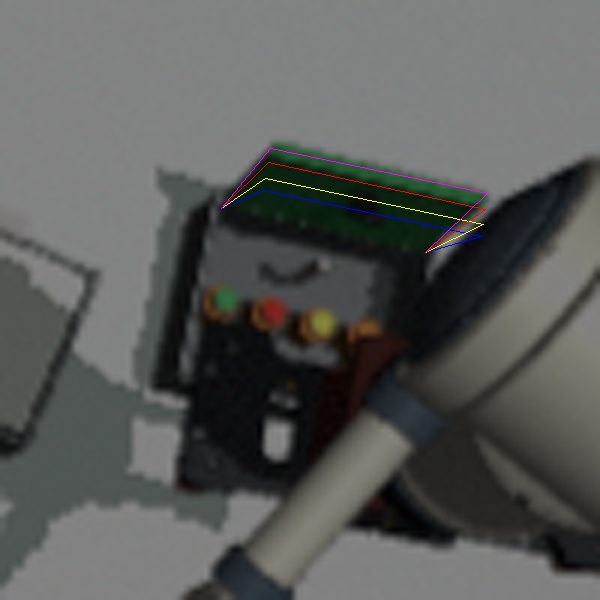

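View pics/side9full.png

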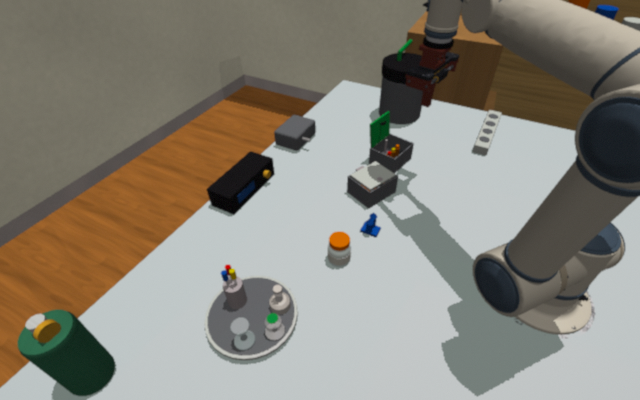

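The lid leans back to about 1.66 rad: its dark underside's top edge lies on the red overlay in both views. The white lid is shut and the other items look unmoved. I'll hold still for a moment, re-check, then hand in.

```bash
python3 -m inch '[0,0,0,0,0,0,1, 0,0,0,0,0,0,1, 0,0,0,0,0,0,1, 0,0,0,0,0,0,1, 0,0,0,0,0,0,1, 0,0,0,0,0,0,1, 0,0,0,0,0,0,1, 0,0,0,0,0,0,1]'
python3 - <<'E'
from h import *
a=cv2.imread('pics/side9full.png');i=manip.get_image('side');cv2.imwrite('pics/side10.png',i)
z=cv2.imread('pics/side0.png')
print('lid change',cv2.absdiff(a,i)[115:165,365:415].max(),'others vs start',cv2.absdiff(z,i)[210:365,195:385].max())
print(manip.observe()['dq'].round(3),manip.observe()['ft_force'].round(2))
print(manip.job_done())
E
```

```text
clock: 10.23
ee_pos: [0.422, -0.2887, 0.2576]
eef_rot: [[-0.0, -0.181, -0.984], [0.0, -0.984, 0.181], [-1.0, -0.0, 0.0]]
ft_force: [0.2, 0.3, -0.3]
grip_width: 0.0003
lid change 25 others vs start 76
[ 0.002 -0.002 -0.002  0.     0.001  0.001] [-0.    0.51  0.47]
the job is handed in; nothing more can be done
None
```

```bash
python3 - <<'E'
import cv2,numpy as np
z=cv2.imread('pics/side0.png');i=cv2.imread('pics/side10.png')
d=cv2.absdiff(z,i).max(2)[210:365,195:385]
ys,xs=np.where(d>30);print(len(ys),xs.min()+195,xs.max()+195,ys.min()+210,ys.max()+210)
E
```

```text
3 383 384 210 211
```

The green lid is open past upright and stayed there, and I handed the job in at about 10.3 s. The hand-in gives no verdict.

- **Catch:** I pressed the green lid's steel mark down about 4 mm, at just under 5 N. The catch let go and the lid sprang ajar.
- **Opening:** The first push on the raised edge jammed, probably with the fingertip on the catch lug under the lid. The wrist read about 58 N upward, below its 120 N limit. I can't tell from the readings whether any part covered by the 40 N limit was pressed. I lifted off at once and moved 32 mm sideways. The lid then opened at about 1 N.
- **Last checks:** The lid stands at about 1.66 rad by overlay in both camera views. It held there for about 0.7 s with the arm clear and no contact force.
- **Other things:** By eye the white lid is still shut. In the side view, the jar, ornament and turntable items match the first picture. Only 3 pixels changed noticeably in that area, at its edge next to the boxes, where the arm's shadow falls.

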